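# Drop the prop leg and hold the pump hub stand upright

## Task

The hub stand is leaning back on its rest with its prop leg folded up. First swing the prop leg over and down until it snaps fully home, while the stand still leans on its rest; then bring the stand up until it is upright, with the leg's foot clear of the bench, and keep hold of it there so it cannot tip either way: finish while still holding it upright. Leave the oil can, the flange and the wrench where they are.

Things in the scene. Friction and masses are not known exactly. Their poses are not given: they have to be found in the camera images.
- shoe: Grey steel foot bracket bolted to the bench; base plate 190 x 110 x 8 mm. Origin on the bench straight below the stand's foot hinge; z up, +x the way the stand leans back (away from the robot, within 25 degrees), y along the hinge, whose axis is 25 mm above the bench. At x = 57 to 98 mm a back rest, 44 mm wide with a rubber buffer, rises to 95 mm.
- stand_frame (a joint): Tilt of the stand (about 1 kg) about the foot hinge: 0 = upright, positive = leaning back to the shoe's +x, 0.5 rad = on the back rest, where it starts and falls back to if let go. Back-heavy: pull at the crossbar towards -x, about 4 N from the rest, about 1 N to keep it upright. Beyond about -0.15 rad it tips forward; a leg that is down then meets the bench at about -0.2 rad.
- crossbar (a point): Centre of the round steel crossbar on top of the stand: 18 mm diameter, 160 mm long, along the shoe's y, straight up the post, 265 mm from the hinge. It turns with the stand. Joined to the post by an 18 mm neck in its middle; free to grasp 40 to 70 mm either side of the middle, with nothing under it there.
- prop_leg (a joint): Angle of the prop leg relative to the post: 0 = folded up (start), 0.35 rad off the post's upward direction towards its front; grows as the leg swings out to the front (the shoe's -x, the robot's side) and down; 2.25 rad = fully down on its stop. An over-centre spring holds either end: on the leaning stand dead centre is near 0.8 rad; beyond 1.1 it snaps down by itself. Takes about 2 N at the foot bar.
- leg_pivot (a point): The leg's pivot on the front of the post: 30 mm in front of the post's middle plane, 105 mm from the foot hinge. The pivot axis runs along the shoe's y.
- foot_bar (a point): Centre of the foot bar, a round steel bar 14 mm in diameter (rubber rings of 17 mm at its ends) and 110 mm long, running along the shoe's y, at the free end of the leg, 120 mm from the pivot. The leg's 11 mm rod joins it in the middle, so it is free to hook or grasp 20 to 45 mm either side of the middle.
- oil_can: Bystander: round steel can, 64 mm diameter, 130 mm tall, standing on the bench; origin at the centre of its underside.
- flange: Bystander: red cast flange lying flat on the bench, 110 mm diameter, with a boss, 45 mm tall; origin at the centre of its underside.
- wrench: Bystander: steel wrench, 190 mm long, lying flat on the bench; long along its own x.
- hub (a point): Centre of the red cast hub's flange where it meets the back face of the grey 30 x 30 mm post, 180 mm from the foot hinge: flange 90 mm across, 14 mm thick, then a boss 60 mm across to 70 mm from the post, then a shaft end. Fixed to the stand; its axis points out of the back of the stand.

How it is judged:
By the outcome, as a careful person would: the job done as asked, in the order asked, and still so for the second after the job is handed in, while the arm keeps its last pose, push and grip.
It also fails if it takes over 43 s, if anything falls off the work surface, if the arm or the gripper's body presses on something with over 40 N, if the wrist force passes 120 N, or if a joint passes its speed limit or range.

## Robot

A 6-joint arm with a two-finger parallel gripper is mounted at the origin on the work surface. World frame = base frame: x ahead of the robot, y to its left, z up, the work surface at z = 0. Lengths are in m, angles in degrees, forces in N, time in s.
With the tool pointing down it reaches from about 0.275 to 0.75 m from the base axis. Payload 10.2 kg.
Tool frame: the origin (TCP) lies midway between the tips of the shut fingers; the grasp point (between the pads) lies 19 mm behind it; z points along the fingers, y is the direction in which the jaws open and shut (so a half turn about z gives the same grasp; the last joint's range is limited). The gripper opens to 85 mm and grips with 20 to 120 N. Pads are 22 mm wide; open, the fingers measure 114 mm over their backs; the gripper's body (76 mm by 85 mm) begins 54 mm behind the grasp point. The pads swing forward as they close: fully open they stand 13 mm farther back than shut.
Start: joints at [64.091, 17.928, 85.812, -0, 76.261, -12.8], TCP at [0.119, 0.511, 0.231] pointing down, gripper open.
Joint ranges: [-168.41, 168.41], [-55.51, 124.54], [10.69, 146.95], [-70.63, 250.63], [1, 178], [-165.06, 165.06]. Speed limits (degrees/s): [136.94, 136.94, 172.46, 180, 180, 180].

## Interface

Orientations are given as [roll, pitch, yaw] about the fixed x, y, z axes, in that order (R = Rz(yaw) Ry(pitch) Rx(roll)).
In Python, from cell import telemetry, read_camera, order gives the robot as it stands. The module is installed in compiled form; this text tells all that it offers.
- The arm moves only by the tool apply_moves, never from a script. Its argument "motion" is a list of rows, each an object with "xyz": the shift along the tool's x, y, z as a fraction of full scale, a list of three; "roll": the turn about the tool's z as a fraction of full scale. In form: [{"xyz": [dx, dy, dz], "roll": roll}, ...]. A call has 1 to 10 rows; each row is the pose to reach, as a shift and turn from the pose commanded when the call began, along the tool's axes at that moment; what a row does not reach only later rows make up. Full scale, the value 1, is 100 cm for a shift and pi/4 rad for a turn. A row lasts 1/12 s, in which the tool goes at most 41.7 mm and 7.16 degrees, less where a joint would pass 70% of its speed; a pose out of reach is approached as far as the arm can. A call with a number of a shift or a turn outside -1 to 1 is refused whole. A call with a gripper value outside its range is refused whole. "claw" is the opening, from 0 (shut) to 1 (fully open), set as the call begins (left out, the last holds). The fingers move at their own pace and stop on an object; "squeeze" is the grip in N (left out, the last holds). Time passes only in rows, so rows that repeat a pose let the fingers close. It gives the time, the measured TCP pose, the force and the opening at its end, in the units of the state.
- telemetry.get_state(): the state, without advancing time (a new reading comes with each control period).
- read_camera(name): name is "side" or "top"; returns a dict with "color" (384x512x3 uint8, red, green, blue), "camera_matrix" (3x3 intrinsics, pixels), "k1" (the pictures are not rectified: a ray, as slopes to the right and down, at radius r is drawn at 1 + k1 r^2 times it, then the intrinsics apply), "T" (4x4, takes a point from camera to world coordinates). Camera axes: x right, y up, looking along -z (the intrinsics and any distortion apply to the point x, -y, -z); pixel columns grow to the right and rows downward; lengths in m; the calibration is good to about 2 mm. A picture is of the moment at which its call begins. There is no depth.
- order.job_done(): hands the job in, once; it reports no verdict.
The state is a dict: "time": time; "joint_pos": joint angles; "joint_vel": joint speeds; "effort": joint torques, N m; "tool_pos": TCP position; "ee_rot": TCP orientation; "ft_force": force on the tool from outside, world axes, zero at the start; "torque": the same for the moment, N m; "width": opening from 0.0 (shut) to 1.0 (fully open).
Only numpy, scipy, OpenCV 4.12 (cv2) and the standard library are available. Lean on these libraries where they do the work, as an engineer would, in place of code of your own. Each camera call takes 0.05 s, during which the arm holds its last target.

## Working session

There is one attempt and no reset: what is moved stays moved. The work goes in short steps, Python scripts to look and compute and a tool call to move; the robot and the scene stay as the last step left them, time stands still between calls to the robot, and variables do not carry over. Pictures are saved under pics/ and viewed, and the job is handed in when it is done.

Besides the shell and the picture viewer there is one more tool, called after ">>>" as a command line: name --argument value ..., lists and objects as JSON in quotes. apply_moves: Moves the arm, as the interface text tells. Shift numbers are shares of 100 cm and turn numbers shares of pi/4 rad, none past 1 either way. Its arguments: {"type":"object","properties":{"motion":{"type":"array"},"claw":{"type":"number"},"squeeze":{"type":"number"}},"required":["motion"]}

```bash
mkdir -p pics
cat > h.py <<'E'
import numpy as np, cv2
from cell import telemetry, read_camera, order
def shot(n,f):
    d=read_camera(n); cv2.imwrite('pics/'+f,d['color'][:,:,::-1]); 
    np.savez('pics/'+f+'.npz',K=d['camera_matrix'],k1=d['k1'],T=d['T'],color=d['color']); return d
def ray(d,u,v):
    K=d['camera_matrix'] if 'camera_matrix' in d else d['K'];k=float(d['k1'])
    p=cv2.undistortPoints(np.array([[[u,v]]],float),np.array(K,float),np.array([k,0,0,0,0.]))[0,0]
    T=np.array(d['T']); w=T[:3,:3]@np.array([p[0],-p[1],-1]); return T[:3,3],w/np.linalg.norm(w)
def onz(d,u,v,z):
    o,w=ray(d,u,v); return o+w*(z-o[2])/w[2]
def proj(d,P):
    K=d['camera_matrix'] if 'camera_matrix' in d else d['K'];k=float(d['k1'])
    T=np.linalg.inv(np.array(d['T'])); q=T[:3,:3]@np.array(P)+T[:3,3]
    s=np.array([q[0],-q[1]])/-q[2]; s=s*(1+k*(s@s)); return (np.array(K)@[s[0],s[1],1])[:2]
def tri(d1,p1,d2,p2):
    o1,w1=ray(d1,*p1);o2,w2=ray(d2,*p2)
    A=np.c_[w1,-w2];s=np.linalg.lstsq(A,o2-o1,rcond=None)[0]
    a=o1+w1*s[0];b=o2+w2*s[1];return (a+b)/2,np.linalg.norm(a-b)
E
python3 - <<'E'
from h import *
for n in('side','top'):
    d=shot(n,n+'0.png'); print(n,np.round(d['T'],3).tolist(),d['camera_matrix'].tolist(),d['k1'])
print(telemetry.get_state())
E
```

```text
side [[0.235, 0.708, -0.666, -0.161], [-0.972, 0.162, -0.17, -0.186], [-0.012, 0.687, 0.726, 0.972], [0.0, 0.0, 0.0, 1.0]] [[415.8658824209235, 0.0, 252.01929010461075], [0.0, 415.8658824209235, 188.6498637342605], [0.0, 0.0, 1.0]] -0.08775434960967199
top [[-0.006, 0.992, -0.124, 0.389], [-1.0, -0.004, 0.019, 0.011], [0.019, 0.124, 0.992, 1.703], [0.0, 0.0, 0.0, 1.0]] [[476.6288794674974, 0.0, 252.0556910400972], [0.0, 476.6288794674974, 199.25462606197118], [0.0, 0.0, 1.0]] -0.20049175347869047
{'time': 0.1, 'joint_pos': array([ 6.40929029e+01,  1.79587624e+01,  8.58493328e+01,  2.97248149e-04,
        7.62607994e+01, -1.28007709e+01]), 'joint_vel': array([-0.11406353, -0.114101  , -0.19466668, -0.03828263, -0.04993984,
        0.03720161]), 'effort': array([ 3.04509937e-03, -4.12897289e+01, -2.60141981e+01, -1.61523203e-04,
        2.98279672e-03,  1.26524148e-05]), 'tool_pos': array([0.11896573, 0.51111157, 0.23077189]), 'ee_rot': array([-1.79932882e+02, -1.55458585e-02,  1.66893594e+02]), 'ft_force': array([-0.31403016,  0.99382569,  0.11630469]), 'torque': array([ 0.03687431, -0.03437111,  0.01708044]), 'width': 0.9973458160099773}
```

View pics/side0.png

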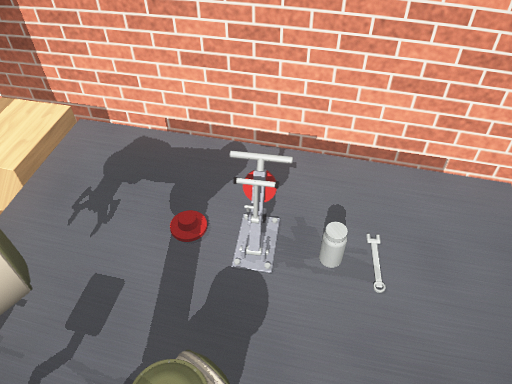

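View pics/top0.png

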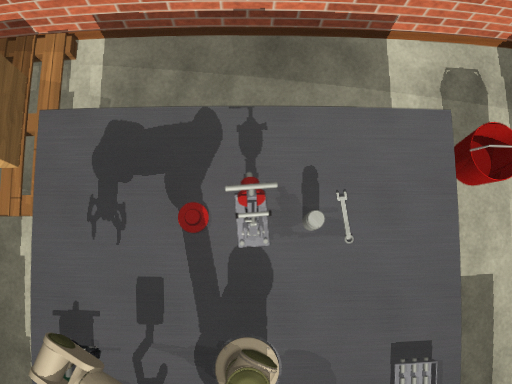

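The side view shows the crossbar from (231,154) to (292,159), the foot bar from (235,181) to (275,184), and the shoe plate around (257,242). The top view shows the crossbar from (226,188) to (277,185) and the foot bar near (252,215). I'll zoom in on both.

Run:
```python
import cv2
a=cv2.imread('pics/side0.png')[140:280,190:330]; b=cv2.imread('pics/top0.png')[170:255,205:300]
cv2.imwrite('pics/s0z.png',cv2.resize(a,(560,560),interpolation=cv2.INTER_CUBIC)); cv2.imwrite('pics/t0z.png',cv2.resize(b,None,fx=6,fy=6,interpolation=cv2.INTER_CUBIC))
```

```text
(no output)
```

View pics/s0z.png

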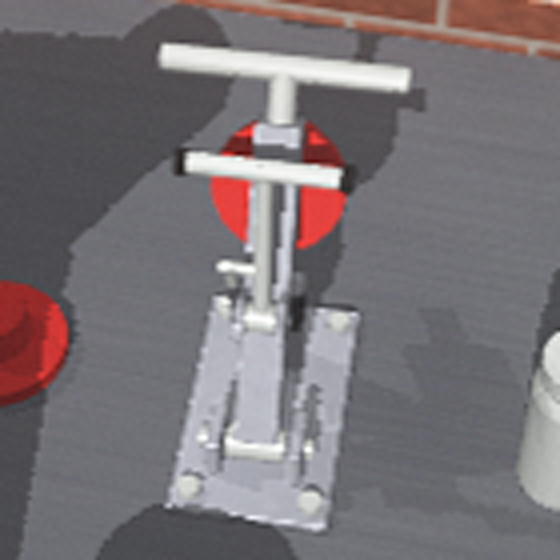

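View pics/t0z.png

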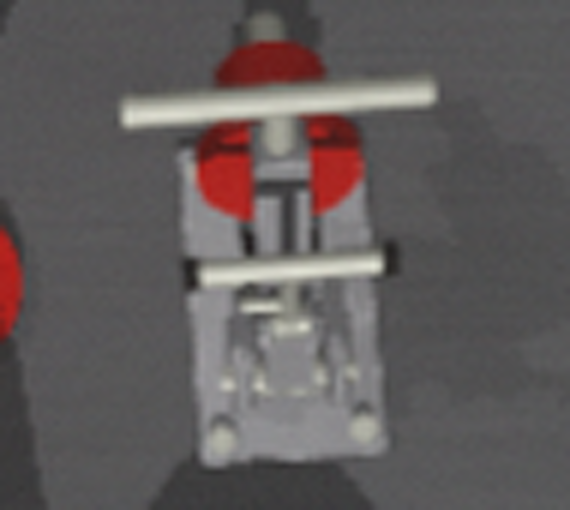

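Run:
```python
from h import *
s=np.load('pics/side0.png.npz');t=np.load('pics/top0.png.npz')
S=lambda x,y:((x+.5)/4-.5+190,(y+.5)/4-.5+140)
Tt=lambda x,y:((x+.5)/6-.5+205,(y+.5)/6-.5+170)
P={}
for n,a,b in [('cL',(162,56),(126,112)),('cR',(409,79),(434,91)),('fL',(181,161),(190,275)),('fR',(349,178),(392,258))]:
    p,e=tri(s,S(*a),t,Tt(*b)); P[n]=p; print(n,p.round(4),round(e,4))
C=(P['cL']+P['cR'])/2;F=(P['fL']+P['fR'])/2
for a,b in(('cL','cR'),('fL','fR')):
    v=P[a]-P[b];print(np.linalg.norm(v),np.degrees(np.arctan2(-v[0],v[1])))
print('C',C,'F',F,F-C)
# plate corners: front and back
for q in [(165,505),(325,530),(358,313)]: print('s',onz(s,*S(*q),.008 if q[1]<600 else 0))
for q in [(203,465),(387,452),(180,152)]: print('t',onz(t,*Tt(*q),.008))
```

```text
cL [0.6045 0.0646 0.2557] 0.0022
cR [ 0.6148 -0.0939  0.2586] 0.0004
fL [0.5218 0.031  0.2485] 0.0002
fR [ 0.53   -0.0721  0.2491] 0.0001
0.15878124663750162 3.7027209233257237
0.10340640881173065 4.540323663437368
C [ 0.60964213 -0.01463955  0.25719331] F [ 0.52590079 -0.02058657  0.24877463] [-0.08374134 -0.00594702 -0.00841868]
s [0.42871283 0.02751923 0.008     ]
s [ 0.43405638 -0.08256264  0.008     ]
s [ 0.62411892 -0.06794563  0.008     ]
t [0.43086197 0.02700493 0.008     ]
t [ 0.43794018 -0.08188193  0.008     ]
t [0.61748054 0.0402146  0.008     ]
```

The geometry agrees with the brief. Shoe yaw is about 4°, the hinge is at about (0.4835, -0.0235), and the predicted crossbar and foot bar positions match to 1–2 mm. First I'll rise and swing across while turning the jaws to line up with the shoe's x.

>>> apply_moves --motion '[{"xyz":[0,0,-0.04],"roll":0.1},{"xyz":[0,0,-0.08],"roll":0.2},{"xyz":[0,0,-0.12],"roll":0.3},{"xyz":[-0.03,-0.02,-0.14],"roll":0.4},{"xyz":[-0.06,-0.045,-0.15],"roll":0.5},{"xyz":[-0.09,-0.07,-0.15],"roll":0.6},{"xyz":[-0.12,-0.095,-0.15],"roll":0.7},{"xyz":[-0.15,-0.12,-0.15],"roll":0.8},{"xyz":[-0.18,-0.14,-0.15],"roll":0.9},{"xyz":[-0.2,-0.16,-0.15],"roll":1.0}]' --claw 1 --squeeze 25

```text
time: 0.93
tool_pos: [0.2789, 0.3083, 0.381]
ee_rot: [-180.0, 0.0, 121.6]
ft_force: [0.5, 0.2, -0.8]
width: 0.999
```

```bash
cat >> h.py <<'E'
YAW=4.0;H=np.array([.4835,-.0235])
def to(xs,ys,z,yaw=94.0):
    "print shift/turn in tool axes to reach shoe-frame point with TCP"
    s=telemetry.get_state(); c,sn=np.cos(np.radians(YAW)),np.sin(np.radians(YAW))
    ex=np.array([c,sn]);ey=np.array([-sn,c]); W=np.r_[H+ex*xs+ey*ys,z]
    from scipy.spatial.transform import Rotation as R
    M=R.from_euler('xyz',s['ee_rot'],degrees=True).as_matrix(); r=s['tool_pos'][:2]-H
    print('t',s['time'],'shoe xyz',np.round([r@ex,r@ey,s['tool_pos'][2]],4),'yaw',s['ee_rot'].round(2),'F',s['ft_force'].round(2),'w',round(s['width'],3))
    print('shift',np.round(M.T@(W-s['tool_pos']),4),'roll',round((s['ee_rot'][2]-yaw)/45,4))
E
python3 -c "
from h import *
to(.015,.032,.34)"
```

```text
t 0.9333 shoe xyz [-0.1809  0.3452  0.381 ] yaw [-1.7998e+02  2.0000e-02  1.2160e+02] F [ 0.51  0.22 -0.75] w 0.999
shift [-0.3683  0.0285  0.0411] roll 0.6134
```

>>> apply_moves --motion '[{"xyz":[-0.03,0,0],"roll":0.1},{"xyz":[-0.065,0.005,0],"roll":0.2},{"xyz":[-0.1,0.005,0],"roll":0.3},{"xyz":[-0.14,0.01,0],"roll":0.4},{"xyz":[-0.18,0.015,0],"roll":0.5},{"xyz":[-0.22,0.02,0],"roll":0.6},{"xyz":[-0.26,0.02,0],"roll":0.613},{"xyz":[-0.3,0.025,0],"roll":0.613},{"xyz":[-0.335,0.028,0],"roll":0.613},{"xyz":[-0.367,0.028,0],"roll":0.613}]'

```text
time: 1.77
tool_pos: [0.4963, 0.0113, 0.3807]
ee_rot: [-179.9, -0.0, 94.3]
ft_force: [0.4, 0.7, -0.3]
width: 0.999
```

```bash
python3 -c "
from h import *
to(.015,.032,.212)"
```

```text
t 1.7667 shoe xyz [0.0152 0.0338 0.3807] yaw [-1.7994e+02 -2.0000e-02  9.4250e+01] F [ 0.36  0.75 -0.26] w 0.999
shift [-0.0018  0.      0.1687] roll 0.0056
```

>>> apply_moves --motion '[{"xyz":[-0.002,0,0.02]},{"xyz":[-0.002,0,0.04]},{"xyz":[-0.002,0,0.06]},{"xyz":[-0.002,0,0.08]},{"xyz":[-0.002,0,0.1]},{"xyz":[-0.002,0,0.12]},{"xyz":[-0.002,0,0.14]},{"xyz":[-0.002,0,0.16]},{"xyz":[-0.002,0,0.168]},{"xyz":[-0.002,0,0.168]}]'

```text
invalid input
```

```bash
python3 -c "
from h import *
to(.015,.032,.212)
a=shot('side','s1.png')['color'];b=shot('top','t1.png')['color']
z=lambda i,x,y:cv2.resize(i[y:y+110,x:x+110],(400,400),interpolation=cv2.INTER_CUBIC)
cv2.imwrite('pics/c1.png',np.hstack([z(a,200,130),z(b,195,155)])[:,:,::-1])"
```

```text
t 1.7667 shoe xyz [0.0152 0.0338 0.3807] yaw [-1.7994e+02 -2.0000e-02  9.4250e+01] F [ 0.36  0.75 -0.26] w 0.999
shift [-0.0018  0.      0.1687] roll 0.0056
```

View pics/c1.png

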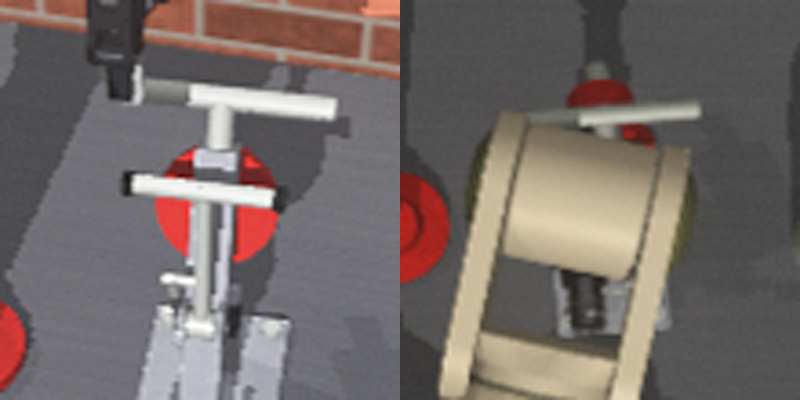

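The call was refused because every row needs a roll value, so the arm is still above. The picture shows the finger at about (120,80), and the foot bar is still folded and untouched at (125–285, 185). I'll resend it with roll.

>>> apply_moves --motion '[{"xyz":[-0.002,0,0.02],"roll":0},{"xyz":[-0.002,0,0.04],"roll":0},{"xyz":[-0.002,0,0.06],"roll":0},{"xyz":[-0.002,0,0.08],"roll":0},{"xyz":[-0.002,0,0.1],"roll":0},{"xyz":[-0.002,0,0.12],"roll":0},{"xyz":[-0.002,0,0.14],"roll":0},{"xyz":[-0.002,0,0.16],"roll":0},{"xyz":[-0.002,0,0.168],"roll":0},{"xyz":[-0.002,0,0.168],"roll":0}]'

```text
time: 2.7
tool_pos: [0.4945, 0.0119, 0.2119]
ee_rot: [-179.8, -0.1, 94.3]
ft_force: [0.7, -0.4, 0.4]
width: 0.997
```

```bash
python3 -c "
from h import *
to(.015,.032,.212)
a=shot('side','s1.png')['color'];b=shot('top','t1.png')['color']
z=lambda i,x,y:cv2.resize(i[y:y+110,x:x+110],(400,400),interpolation=cv2.INTER_CUBIC)
cv2.imwrite('pics/c2.png',np.hstack([z(a,200,130),z(b,195,155)])[:,:,::-1])"
```

```text
t 2.7 shoe xyz [0.0134 0.0345 0.2119] yaw [-1.7981e+02 -6.0000e-02  9.4330e+01] F [ 0.72 -0.41  0.4 ] w 0.997
shift [-0.0025  0.0016 -0.0001] roll 0.0073
```

View pics/c2.png

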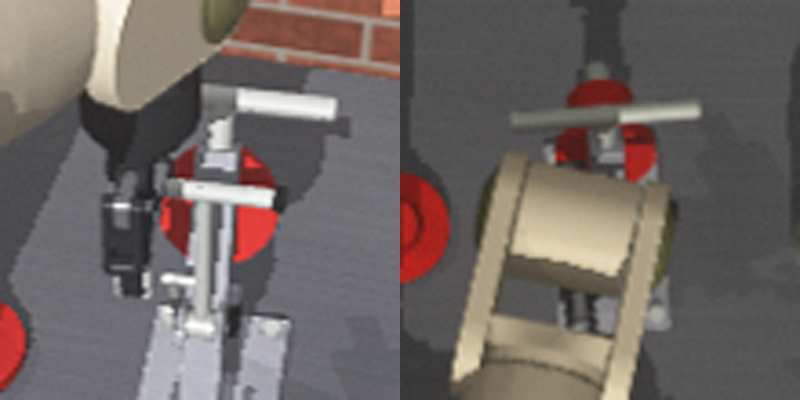

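Forces are near zero, and the rear finger is behind the foot bar. Now I'll pull along the arc.

>>> apply_moves --motion '[{"xyz":[-0.002,-0.008,0],"roll":0},{"xyz":[-0.002,-0.018,0],"roll":0},{"xyz":[-0.002,-0.03,0],"roll":0},{"xyz":[-0.002,-0.042,0.001],"roll":0},{"xyz":[-0.002,-0.054,0.002],"roll":0},{"xyz":[-0.002,-0.065,0.006],"roll":0},{"xyz":[-0.002,-0.076,0.011],"roll":0},{"xyz":[-0.002,-0.087,0.017],"roll":0},{"xyz":[-0.002,-0.087,0.017],"roll":0}]'

```text
time: 3.55
tool_pos: [0.4072, 0.0028, 0.1965]
ee_rot: [-180.0, 0.0, 94.3]
ft_force: [1.6, -0.3, -0.7]
width: 0.999
```

```bash
python3 -c "
from h import *
to(-.109,.032,.163)
a=shot('side','s2.png')['color'];b=shot('top','t2.png')['color']
z=lambda i,x,y:cv2.resize(i[y:y+110,x:x+110],(400,400),interpolation=cv2.INTER_CUBIC)
cv2.imwrite('pics/c3.png',np.hstack([z(a,200,140),z(b,195,155)])[:,:,::-1])"
```

```text
t 3.55 shoe xyz [-0.0742  0.0316  0.1965] yaw [-1.800e+02  1.000e-02  9.429e+01] F [ 1.6  -0.32 -0.67] w 0.999
shift [ 0.0006 -0.0348  0.0335] roll 0.0065
```

View pics/c3.png

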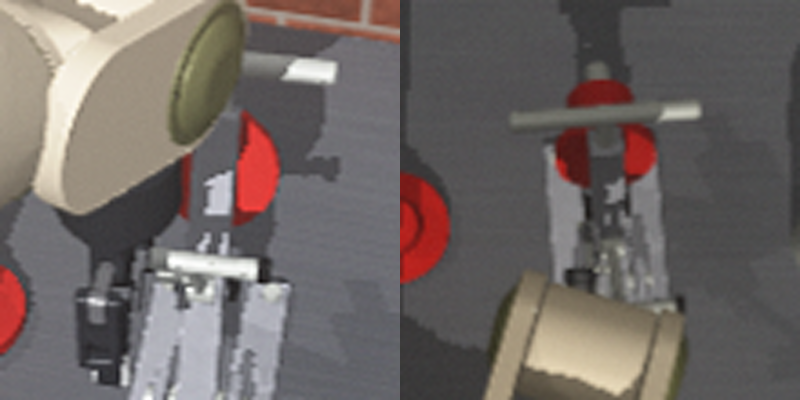

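The leg is following the finger: the foot bar is now at about (210,265) in the left crop, well forward, and the crossbar hasn't moved. Next I'll pull past the snap point.

>>> apply_moves --motion '[{"xyz":[0,-0.01,0.007],"roll":0},{"xyz":[0,-0.019,0.015],"roll":0},{"xyz":[0,-0.027,0.024],"roll":0},{"xyz":[0,-0.035,0.033],"roll":0},{"xyz":[0,-0.041,0.043],"roll":0},{"xyz":[0,-0.047,0.053],"roll":0},{"xyz":[0,-0.051,0.06],"roll":0},{"xyz":[0,-0.051,0.06],"roll":0},{"xyz":[0,-0.051,0.06],"roll":0},{"xyz":[0,-0.051,0.06],"roll":0}]'

```text
time: 4.48
tool_pos: [0.3587, -0.0012, 0.1369]
ee_rot: [179.9, 0.0, 94.3]
ft_force: [-0.7, -0.4, 0.3]
width: 1.005
```

```bash
python3 -c "
from h import *
to(-.109,.032,.163)
a=shot('side','s3.png')['color'];b=shot('top','t3.png')['color']
z=lambda i,x,y:cv2.resize(i[y:y+130,x:x+130],(400,400),interpolation=cv2.INTER_CUBIC)
cv2.imwrite('pics/c4.png',np.hstack([z(a,190,150),z(b,185,150)])[:,:,::-1])"
```

```text
t 4.4833 shoe xyz [-0.1229  0.0309  0.1369] yaw [1.7993e+02 3.0000e-02 9.4310e+01] F [-0.65 -0.43  0.3 ] w 1.005
shift [ 0.001   0.0139 -0.026 ] roll 0.0069
```

View pics/c4.png

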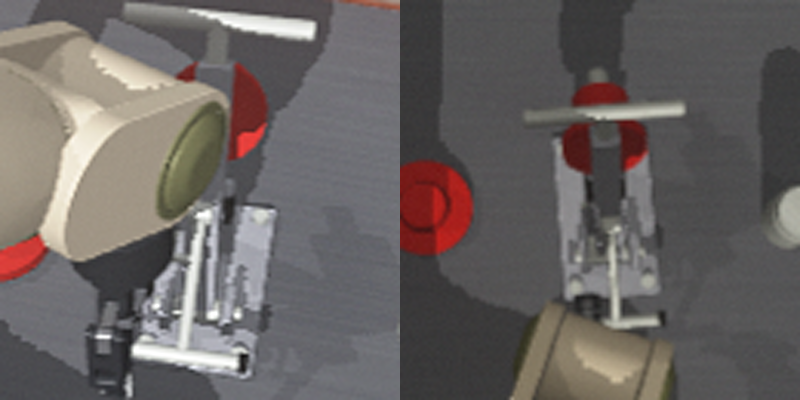

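The leg has snapped down in both views: the foot bar is low and forward, near (190,355) on the left and (640,322) on the right. I'll lift straight up, then triangulate to verify.

>>> apply_moves --motion '[{"xyz":[0,0,-0.025],"roll":0},{"xyz":[0,0,-0.06],"roll":0},{"xyz":[0,0,-0.1],"roll":0},{"xyz":[0,0,-0.14],"roll":0},{"xyz":[0,0,-0.18],"roll":0},{"xyz":[0.005,0.02,-0.21],"roll":0},{"xyz":[0.01,0.05,-0.22],"roll":0},{"xyz":[0.015,0.08,-0.22],"roll":0},{"xyz":[0.02,0.1,-0.22],"roll":0},{"xyz":[0.02,0.1,-0.22],"roll":0}]'

```text
time: 5.42
tool_pos: [0.4585, 0.0272, 0.3556]
ee_rot: [-180.0, -0.0, 94.4]
ft_force: [-0.7, 0.4, -0.2]
width: 1.002
```

```bash
python3 -c "
from h import *
to(.127,.055,.36)
a=shot('side','s4.png')['color'];b=shot('top','t4.png')['color']
z=lambda i,x,y:cv2.resize(i[y:y+130,x:x+130],(400,400),interpolation=cv2.INTER_CUBIC)
cv2.imwrite('pics/c5.png',np.hstack([z(a,190,150),z(b,185,150)])[:,:,::-1])"
```

```text
t 5.4167 shoe xyz [-0.0214  0.0523  0.3556] yaw [-1.7996e+02 -3.0000e-02  9.4380e+01] F [-0.68  0.42 -0.24] w 1.002
shift [ 0.0017  0.1484 -0.0045] roll 0.0083
```

View pics/c5.png

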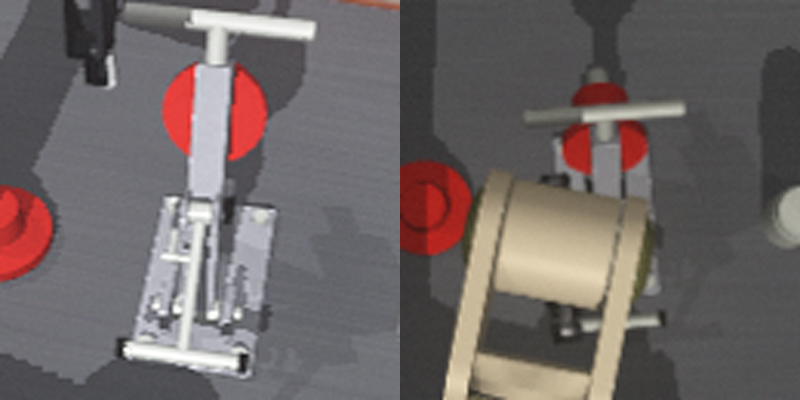

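Run:
```python
from h import *
s=np.load('pics/s4.png.npz');t=np.load('pics/t4.png.npz');k=130/400
S=lambda x,y:((x+.5)*k-.5+190,(y+.5)*k-.5+150)
Tt=lambda x,y:((x-400+.5)*k-.5+185,(y+.5)*k-.5+150)
a,e=tri(s,S(121,349),t,Tt(562,331));b,f=tri(s,S(245,361),t,Tt(662,319));print(a,b,e,f)
F=(a+b)/2;ex=np.array([.9976,.0698]);print('x,z',(F[:2]-H)@ex,F[2])
dx=(F[:2]-H)@ex-.024;dz=F[2]-.1315;print('len',np.hypot(dx,dz),'q',.15-np.arctan2(dx,dz))
```

```text
[0.39641977 0.02557832 0.06958322] [ 0.40761989 -0.08154174  0.07290046] 0.01004217034268778 0.0020270675252821307
x,z -0.08159743890665677 0.07124183920340274
len 0.1215806935587788 q 2.239348050881183
```

The leg is fully home: measured q is 2.24 against 2.25. Now I'll go over the crossbar.

>>> apply_moves --motion '[{"xyz":[0.002,0.03,-0.005],"roll":0},{"xyz":[0.002,0.065,-0.005],"roll":0},{"xyz":[0.002,0.1,-0.005],"roll":0},{"xyz":[0.002,0.13,-0.005],"roll":0},{"xyz":[0.002,0.148,-0.005],"roll":0},{"xyz":[0.002,0.148,0],"roll":0},{"xyz":[0.002,0.148,0.02],"roll":0},{"xyz":[0.002,0.148,0.04],"roll":0},{"xyz":[0.002,0.148,0.04],"roll":0}]'

```text
time: 6.27
tool_pos: [0.6017, 0.0393, 0.3132]
ee_rot: [-179.7, -0.1, 94.3]
ft_force: [-0.5, -0.3, -0.8]
width: 1.0
```

```bash
python3 -c "
from h import *
to(.127,.055,.239)
a=shot('side','s5.png')['color'];b=shot('top','t5.png')['color']
z=lambda i,x,y:cv2.resize(i[y:y+130,x:x+130],(400,400),interpolation=cv2.INTER_CUBIC)
cv2.imwrite('pics/c6.png',np.hstack([z(a,190,110),z(b,185,150)])[:,:,::-1])"
```

```text
t 6.2667 shoe xyz [0.1222 0.0544 0.3132] yaw [-1.7965e+02 -6.0000e-02  9.4280e+01] F [-0.47 -0.28 -0.81] w 1.0
shift [0.0005 0.0052 0.0741] roll 0.0063
```

View pics/c6.png

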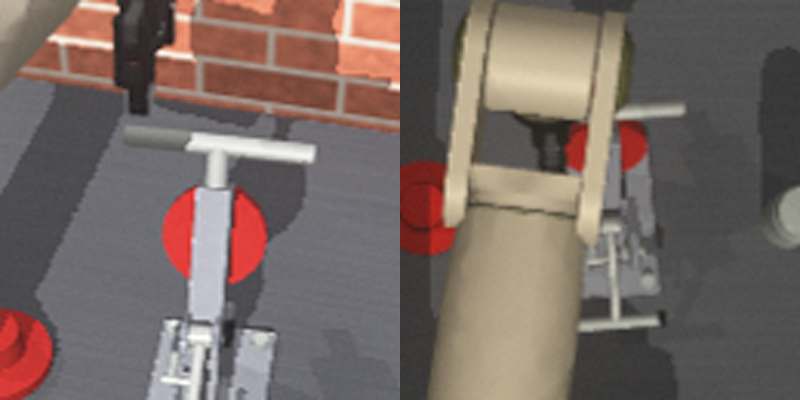

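>>> apply_moves --motion '[{"xyz":[0,0.002,0.015],"roll":0},{"xyz":[0,0.002,0.03],"roll":0},{"xyz":[0,0.002,0.045],"roll":0},{"xyz":[0,0.002,0.06],"roll":0},{"xyz":[0,0.002,0.07],"roll":0},{"xyz":[0,0.002,0.076],"roll":0},{"xyz":[0,0.002,0.076],"roll":0},{"xyz":[0,0.002,0.076],"roll":0}]'

```text
time: 7.03
tool_pos: [0.6058, 0.0396, 0.2414]
ee_rot: [179.9, 0.0, 94.3]
ft_force: [0.1, 0.0, 0.2]
width: 1.003
```

```bash
python3 -c "
from h import *
to(.127,.055,.239)
a=shot('side','s6.png')['color'];b=shot('top','t6.png')['color']
z=lambda i,x,y:cv2.resize(i[y:y+130,x:x+130],(400,400),interpolation=cv2.INTER_CUBIC)
cv2.imwrite('pics/c7.png',np.hstack([z(a,190,110),z(b,185,150)])[:,:,::-1])
to(.127,.055,.239)"
```

```text
t 7.0333 shoe xyz [0.1264 0.0544 0.2414] yaw [1.7992e+02 1.0000e-02 9.4300e+01] F [0.06 0.   0.22] w 1.003
shift [0.0006 0.0006 0.0024] roll 0.0067
t 7.1333 shoe xyz [0.1265 0.0544 0.2415] yaw [1.7989e+02 3.0000e-02 9.4310e+01] F [ 0.98 -0.46 -0.22] w 1.005
shift [0.0006 0.0005 0.0025] roll 0.0068
```

View pics/c7.png

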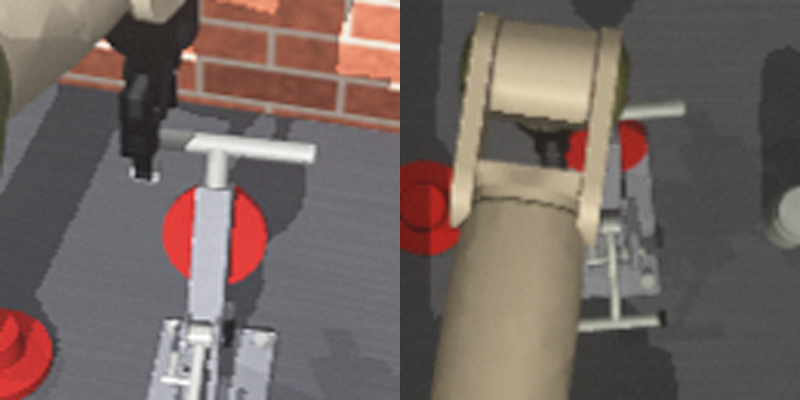

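The gripper straddles the crossbar with no contact. Now I'll close gently.

>>> apply_moves --motion '[{"xyz":[0,0,0.002],"roll":0},{"xyz":[0,0,0.002],"roll":0},{"xyz":[0,0,0.002],"roll":0},{"xyz":[0,0,0.002],"roll":0},{"xyz":[0,0,0.002],"roll":0},{"xyz":[0,0,0.002],"roll":0},{"xyz":[0,0,0.002],"roll":0},{"xyz":[0,0,0.002],"roll":0},{"xyz":[0,0,0.002],"roll":0},{"xyz":[0,0,0.002],"roll":0}]' --claw 0 --squeeze 25

```text
time: 7.97
tool_pos: [0.606, 0.0397, 0.2385]
ee_rot: [179.9, 0.0, 94.3]
ft_force: [5.1, 0.4, -0.2]
width: 0.2
```

```bash
python3 -c "
from h import *
to(0,.055,.271)"
```

```text
t 7.9667 shoe xyz [0.1266 0.0545 0.2385] yaw [179.92   0.    94.31] F [ 5.14  0.37 -0.19] w 0.2
shift [ 0.0012 -0.1266 -0.0327] roll 0.0068
```

The grip is on the bar (about 17 mm opening). I'll swing it up along the hinge arc, in two parts.

>>> apply_moves --motion '[{"xyz":[0,-0.005,-0.003],"roll":0},{"xyz":[0,-0.012,-0.006],"roll":0},{"xyz":[0,-0.024,-0.0115],"roll":0},{"xyz":[0,-0.036,-0.0165],"roll":0},{"xyz":[0,-0.049,-0.0205],"roll":0},{"xyz":[0,-0.061,-0.024],"roll":0},{"xyz":[0,-0.061,-0.024],"roll":0},{"xyz":[0,-0.061,-0.024],"roll":0}]'

```text
time: 8.63
tool_pos: [0.5455, 0.035, 0.2645]
ee_rot: [179.7, 0.1, 94.3]
ft_force: [5.3, 0.3, 8.5]
width: 0.2
```

```bash
python3 -c "
from h import *
a=shot('side','s7.png')['color'];b=shot('top','t7.png')['color']
z=lambda i,x,y:cv2.resize(i[y:y+130,x:x+130],(400,400),interpolation=cv2.INTER_CUBIC)
cv2.imwrite('pics/c8.png',np.hstack([z(a,190,130),z(b,185,150)])[:,:,::-1])
to(0,.055,.271)"
```

```text
t 8.7333 shoe xyz [0.0663 0.054  0.2644] yaw [1.7968e+02 5.0000e-02 9.4300e+01] F [4.63 0.96 9.59] w 0.201
shift [ 0.0013 -0.0662 -0.007 ] roll 0.0067
```

View pics/c8.png

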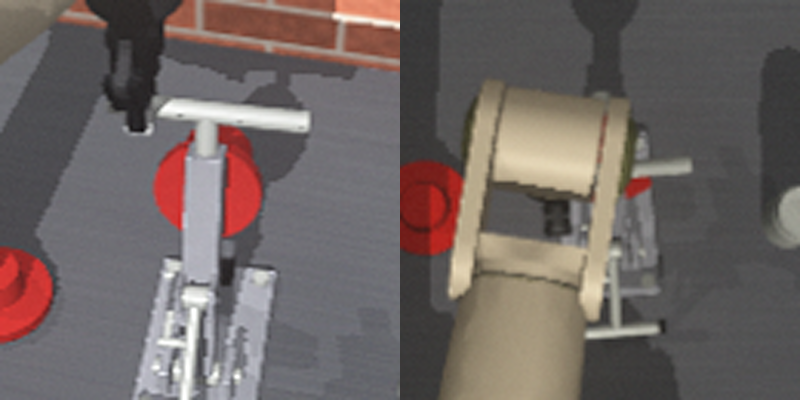

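It's following with modest forces, though the bar is pushing the tool up about 9 N, so I'll raise the path by 2–3 mm.

>>> apply_moves --motion '[{"xyz":[0,-0.006,-0.004],"roll":0},{"xyz":[0,-0.013,-0.0055],"roll":0},{"xyz":[0,-0.026,-0.008],"roll":0},{"xyz":[0,-0.039,-0.01],"roll":0},{"xyz":[0,-0.05,-0.011],"roll":0},{"xyz":[0,-0.058,-0.0115],"roll":0},{"xyz":[0,-0.063,-0.0115],"roll":0},{"xyz":[0,-0.0655,-0.0115],"roll":0},{"xyz":[0,-0.0655,-0.0115],"roll":0},{"xyz":[0,-0.0655,-0.0115],"roll":0}]'

```text
time: 9.57
tool_pos: [0.4796, 0.03, 0.2745]
ee_rot: [179.9, 0.0, 94.3]
ft_force: [0.9, -3.0, 8.1]
width: 0.198
```

```bash
python3 -c "
from h import *
a=shot('side','s8.png')['color'];b=shot('top','t8.png')['color']
z=lambda i,x,y:cv2.resize(i[y:y+130,x:x+130],(400,400),interpolation=cv2.INTER_CUBIC)
cv2.imwrite('pics/c9.png',np.hstack([z(a,180,150),z(b,185,150)])[:,:,::-1])
to(0,.055,.271)"
```

```text
t 9.6667 shoe xyz [-0.      0.0536  0.2745] yaw [1.7992e+02 4.0000e-02 9.4300e+01] F [ 1.79 -1.9   7.32] w 0.198
shift [0.0014 0.     0.0035] roll 0.0067
```

View pics/c9.png

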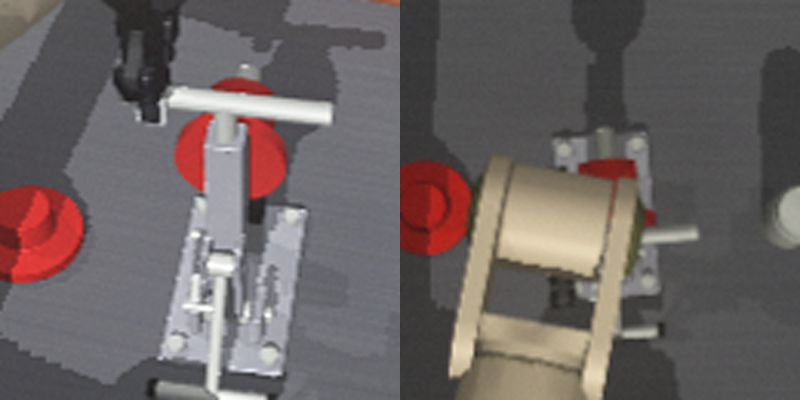

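Run:
```python
from h import *
s=np.load('pics/s8.png.npz');t=np.load('pics/t8.png.npz');k=130/400
S=lambda x,y:((x+.5)*k-.5+180,(y+.5)*k-.5+150)
Tt=lambda x,y:((x-400+.5)*k-.5+185,(y+.5)*k-.5+150)
a,e=tri(s,S(330,115),t,Tt(697,233));ex=np.array([.9976,.0698]);ey=np.array([-.0698,.9976])
print(a,e,'x,y',(a[:2]-H)@ex,(a[:2]-H)@ey)
i=s['color'][250:310,210:290];cv2.imwrite('pics/f8.png',cv2.resize(i,None,fx=7,fy=7,interpolation=cv2.INTER_CUBIC)[:,:,::-1])
for y in(-.055,.055):
  for x,z in((-.092,.027),(0,.29)):
    P=np.r_[H+ex*x+ey*(y if x else y/55*80),z];print(x,y,proj(s,P),proj(t,P))
```

```text
[ 0.48758008 -0.10273211  0.28944834] 0.0007126496933880338 x,y -0.0014601144815744563 -0.07932674115947962
-0.092 -0.055 [268.82234649 280.77195837] [270.31328635 256.84554372]
0 -0.055 [287.45030306 186.43199866] [281.27270901 224.89722722]
-0.092 0.055 [227.30327479 274.94891587] [238.99825925 259.23487927]
0 0.055 [218.53084662 178.70282193] [227.57469267 228.90638638]
```

View pics/f8.png

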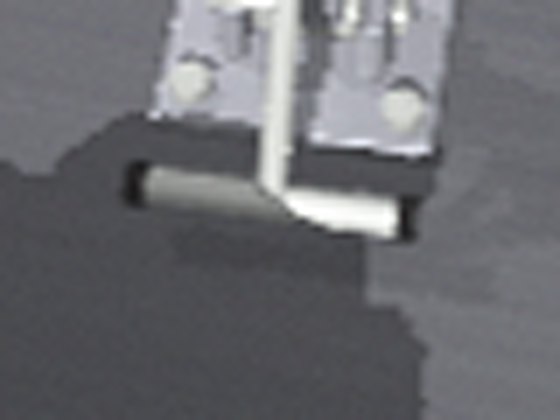

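The crossbar end is at x' = -1.5 mm and z = 0.289, so the tilt is about -0.005 rad. The foot bar ends sit at (268,281) and (229,277), within 2–3 px of the predicted upright position with the leg home, and the foot is clear of the bench. I'll firm up the grip, relieve the vertical load and settle.

>>> apply_moves --motion '[{"xyz":[0,0,-0.001],"roll":0},{"xyz":[0,0,-0.002],"roll":0},{"xyz":[0,0,-0.002],"roll":0},{"xyz":[0,0,-0.002],"roll":0},{"xyz":[0,0,-0.002],"roll":0},{"xyz":[0,0,-0.002],"roll":0},{"xyz":[0,0,-0.002],"roll":0},{"xyz":[0,0,-0.002],"roll":0}]' --claw 0 --squeeze 50

```text
time: 10.33
tool_pos: [0.479, 0.03, 0.2747]
ee_rot: [-179.9, -0.0, 94.3]
ft_force: [2.2, -5.2, -7.7]
width: 0.184
```

```bash
python3 -c "
from h import *
a=shot('side','s9.png')['color'];b=shot('top','t9.png')['color']
cv2.imwrite('pics/c10.png',np.vstack([cv2.resize(a[120:310,170:400],None,fx=2.5,fy=2.5)])[:,:,::-1])
to(0,.055,.271)"
```

```text
t 10.4333 shoe xyz [-0.0007  0.0536  0.2747] yaw [-179.85    0.     94.3 ] F [ 1.8  -4.7  -8.02] w 0.192
shift [0.0014 0.0007 0.0037] roll 0.0066
```

View pics/c10.png

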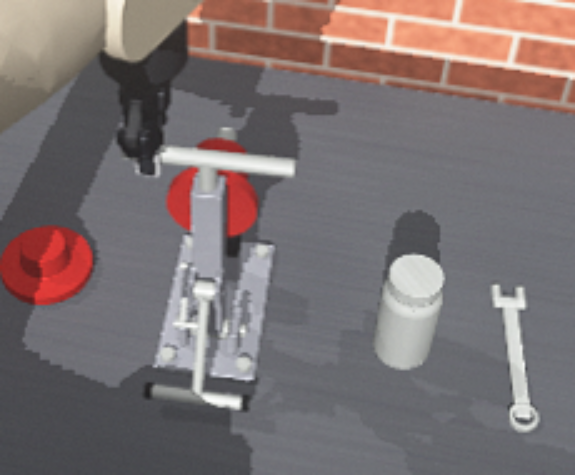

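The stand is upright and held at the left of the crossbar. The foot bar at (145–245, 395) is clear of the bench, and the flange, can and wrench look undisturbed. Forces are small, so I'm handing in.

```bash
python3 -c "
from h import *
print(order.job_done())
to(0,.055,.271)"
```

```text
the job is handed in; nothing more can be done
None
the job is handed in; nothing more can be done
```

The prop leg is down on its stop, and the stand is upright and still held by the gripper. I handed the job in at about 10.4 s of the 43 s.

- **Leg:** I hooked the foot bar with one open finger and pulled it past dead centre, and it snapped down by itself while the stand leaned on its rest. I measured 2.24 rad against 2.25 for fully home. One bar end was partly hidden, and its two camera rays missed each other by 10 mm. The other end agreed to 2 mm, and the measured leg length came out right.
- **Upright:** I gripped the crossbar left of the middle and followed the hinge arc up. The visible crossbar end put the tilt at about -0.005 rad. The foot bar lies within 2–3 px of where an upright stand with the leg home should have it, about 27 mm above the bench at its centre.
- **Hold:** I raised the grip setting to 50 N for the hand-in. The last wrist force was about 9 N, mostly a downward load on the tool, because my final 2 mm lift slightly overshot. I didn't measure the tilt again after that lift; the tool itself moved by less than 1 mm.
- **Bystanders:** the oil can, flange and wrench look undisturbed in the last picture.
- **Refused call:** one move call was rejected for a missing roll value, and nothing moved.

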